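# Dock the module and hold the terminal cover open

### The job

Pick up the blue plug-in module, set it on the front of the test dock's rail with its contact end towards the dock's connector, and slide it along until the spring catches click and hold it fully home. Then lift the dock's yellow sprung cover by its black T pull to 60 degrees from closed and keep holding it there with the gripper, so that the terminals can be probed: the job finishes while you hold the cover, which springs shut if let go. Leave the screwdriver, side cutters and solder spool where they lie.

Things in the scene. Friction and masses are not known exactly. Their poses are not given: they have to be found in the camera images.
- module_mid (a point): Centre (half-way up) of the loose blue plug-in module, 80 long (x) x 48 wide x 40 high, about 0.18 kg, standing on the bench. +x points to its contact end, z up. Grasp across the 48 mm width on the plain rear body, 40 mm behind this point to 14 ahead (best 12 behind). Next come a 40 mm wide neck and a 48 mm wide round-cornered black head. A groove 26 wide, 10 high runs along x underneath.
- module_nose (a point): Middle of the module's contact end (black head, brass contacts), 40 mm ahead (+x) of module_mid; same axes.
- dock_home (a point): Where module_mid lies when the module is fully home in the test dock. Axes are the dock's: +x along the rail towards the connector, z up. The dock is fixed and level: grey base plate 300 x 120 x 8 mm from 110 mm behind this point; the module stands on the plate, whose top is 20 mm below this point. The black connector's face, 40 mm ahead, is the stop (58 wide, top 28 mm above this point).
- rail_nose (a point): Front tip of the aluminium rail at plate level, 98 mm behind dock_home on the centre line; dock axes. The rail, 21 wide and 8 high, runs +x from here to the connector. It is open above: the module's groove can be lowered over it (2.5 mm play each side) with module_mid 45 to 60 mm behind dock_home, then slid +x.
- catches (a point): Mid-point between the two sprung catches, 24 mm ahead of dock_home: steel rollers 10 across at y = +-26 in black housings (20 long, out to y = +-51, 26 high above the plate). They snap into the module's neck behind its head: a push of about 6 to 15 N takes it past them over the last 15 mm of travel, and they then hold it.
- cover (a joint): Angle of the yellow cover about its hinge, rad: 0 is closed and level, 1.047 is 60 degrees, 1.75 is its stop. The hinge runs along the dock's y at the far (+x) end; the front edge rises as it opens. A spring and its weight pull it shut from every angle (1 to 2 N at the pull).
- cover_pull (a point): Centre of the cover's black T pull: a bar 14 thick, 34 long along the dock's y, flat ends, carried 29 mm ahead (-x) of the cover's front edge on a 10 mm wide middle stem. Pinch its two ends from above; it can turn between the fingers as the cover rises. Closed, it is 81 mm above the bench; the connector and module below reach 48 mm. Axes turn with the cover; closed, they are the dock's.
- cover_hinge (a point): Middle of the cover's hinge line, 80 mm above the bench, 135 mm from cover_pull; dock axes. The terminal box under the cover is 104 wide and 78 high.
- screwdriver: Bystander, to be left alone: blue-handled screwdriver lying in front of the tall fixed metal cases with fins (they fill the bench's left half behind it; keep the hand over or clear of them), 171x28x26 mm; origin at the centre of its underside.
- side_cutters: Bystander, to be left alone: red-handled side cutters lying on the bench, 109x58x12 mm; origin at the centre of its underside.
- solder_spool: Bystander, to be left alone: grey solder spool standing on its flange, 60x60x34 mm; origin at the centre of its underside.

How it is judged (in metres and radians):
On the way, in this order (a step that is already met when the one before it is completed fails the run):
1. the module is fully home on the rail, held by the catches, contact end first (x of module_mid in the frame of dock_home between -0.004 and 0.004 m and y of module_mid in the frame of dock_home between -0.005 and 0.005 m and z of module_mid in the frame of dock_home between -0.004 and 0.004 m and x of module_nose in the frame of dock_home above 0.03 m and angle between module_mid's own z axis and vertical below 0.1 rad), for 0.2 s.
2. the gripper holds the cover at 60 degrees, within 8 degrees (value of joint cover between 0.907 and 1.187 rad and contact force between the fingers and cover above 0.3 N), for 0.3 s.
At the end, for the whole second after the job is handed in: The module sits fully home in the dock (within 4 mm along the rail, 5 mm sideways, 4 mm in height, upright, contact end first), and the gripper's fingers are holding the cover still at 60 degrees, within 8 degrees (all of step 1 and all of step 2 and velocity of joint cover between -0.15 and 0.15 rad/s); the arm keeps its last pose, push and grip.
It fails at once if the screwdriver, side cutters or solder spool is moved more than 25 mm (distance of any of screwdriver, side_cutters, solder_spool from where it was at the start of the episode above 0.025 m).
It also fails if it takes over 61 s, if anything falls off the work surface, if the arm or the gripper's body presses on something with over 40 N, if the wrist force passes 120 N, or if a joint passes its speed limit or range.

### The arm

A 7-joint arm with a two-finger parallel gripper is mounted at the origin on a cart in front of the work surface, level with it; the furniture and walls round the work are solid. World frame = base frame: x ahead of the robot, y to its left, z up, the work surface at z = 0. Lengths are in mm, angles in rad, forces in N, time in s.
With the tool pointing down it reaches from about 425 to 1025 mm from the base axis. Payload 9.4 kg.
Tool frame: the origin (TCP) lies at the very end of the fingers, on their centre line; the grasp point (between the pads) lies 19 mm behind it; z points along the fingers, y is the line along which they close (so a half turn about z gives the same grasp; the last joint's range is limited). The gripper opens to 85 mm and grips with 20 to 120 N. Pads are 22 mm wide; open, the fingers measure 114 mm over their backs; the gripper's body (76 mm by 85 mm) begins 54 mm behind the grasp point. The pads swing forward as they close: fully open they stand 13 mm farther back than shut.
Start: joints at [-1.409, 0.599, -0.003, 1.599, 0.002, 0.943, -0.08], TCP at [171.493, 704.425, 231.275] pointing down, gripper open.
Joint ranges: [-2.57, 2.57], [-0.35, 1.97], [-1.29, 1.29], [0.11, 2.56], [-1.05, 4.19], [0.11, 1.86], [-2.63, 2.63]. Speed limits (rad/s): [2.22, 2.22, 3.01, 3.01, 3.14, 3.14, 3.14].

### API

Orientations are given as a unit quaternion [x, y, z, w].
In Python, from plant import robot, vision, finish_job gives the robot as it stands. The module is installed in compiled form; this text tells all that it offers.
- The arm moves only by the tool carry_out, never from a script. Its argument "targets" is a list of rows, each a list of 3 entries, a list of its own where there are three numbers: the shift along the tool's x, y, z in m, then the turn about the tool's z in degrees, then the finger opening in m, from 0 to 0.0854. A call has 1 to 5 rows; each row shifts and turns the commanded pose from where the row before left it, along the tool's axes as they then stand; what a row does not reach is not made up. A row lasts 1/8 s, in which the tool goes at most 62.5 mm and 10.7 degrees, less where a joint would pass 70% of its speed; a pose out of reach is approached as far as the arm can. A call with a gripper value outside its range is refused whole. The fingers move at their own pace and stop on an object; the grip force is fixed at half the most. Time passes only in rows, so rows that do not move let the fingers close. It gives the time, the measured TCP pose, the force, the opening and the grip force at its end, in the units of the state.
- robot.state(): the state, without advancing time (a new reading comes with each control period).
- vision.camera(name): name is "scene" or "side" or "wrist"; returns a dict with "img" (384x512x3 uint8, blue, green, red), "fx", "fy", "cx", "cy" (pixels), "world_from_camera" (4x4, takes a point from camera to world coordinates). Camera axes: x right, y down, z forward; pixel columns grow to the right and rows downward; lengths in mm; the calibration is good to about 2 mm. A picture is of the moment at which its call begins. There is no depth.
- finish_job(): hands the job in; it is judged then, once.
Trained networks look in the newest picture that a camera, given by its name, has taken for a name from the list of things; names that differ only in an ending like _2 or _b are one class to them, and where a whole thing is asked for, a point or a joint stands for the part that bears it (a point fixed in the world has none). Each returns a list of dicts, best first, with "p" (0 to 1); they miss things now and then, are a little off and sometimes report something else, mostly with a low value. They report only what shows in the picture. A call takes as long as a camera call.
- vision.boxes_of(label, camera): "box" ([centre column, centre row, width, height] in pixels, round what is visible of it).
The state is a dict: "t": time; "joints": joint angles; "qd": joint speeds; "effort": joint torques, N m; "tool_pos": TCP position; "orientation": TCP orientation; "contact_force": force on the tool from outside, world axes, zero at the start; "wrist_torque": the same for the moment, N m; "gripper_width": opening from 0.0 (shut) to 1.0 (fully open); "grip_force": force on a finger pad.
Only numpy, scipy, OpenCV 4.12 (cv2) and the standard library are available. Lean on these libraries where they do the work, as an engineer would, in place of code of your own. Each camera call takes 0.05 s, during which the arm holds its last target. There are 200 camera calls.

## Working session

There is one attempt and no reset: what is moved stays moved. The work goes in short steps, Python scripts to look and compute and a tool call to move; the robot and the scene stay as the last step left them, time stands still between calls to the robot, and variables do not carry over. Pictures are saved under pics/ and viewed, at most 10 in all, crops included, and the job is handed in when it is done.

Besides the shell and the picture viewer there is one more tool, called after "Emit:" by a JSON object that holds its "fn" and its "kwargs". carry_out: Moves the arm, as the interface text tells. Its arguments: {"type":"object","properties":{"targets":{"type":"array","items":{"type":"array"}}},"required":["targets"]}

```bash
mkdir -p pics; cat > h.py <<'E'
import numpy as np, cv2
from plant import robot, vision, finish_job
def pix2plane(c,u,v,z):
    T=np.array(c["world_from_camera"]);d=T[:3,:3]@np.array([(u-c["cx"])/c["fx"],(v-c["cy"])/c["fy"],1]);o=T[:3,3]
    return o+d*(z-o[2])/d[2]
def proj(c,p):
    T=np.linalg.inv(np.array(c["world_from_camera"]));q=T[:3,:3]@np.array(p)+T[:3,3]
    return [c["fx"]*q[0]/q[2]+c["cx"],c["fy"]*q[1]/q[2]+c["cy"]]
E
python3 - <<'E'
from h import *
s=robot.state();print(s)
for n in ["scene","side","wrist"]:
    c=vision.camera(n);cv2.imwrite(f"pics/{n}0.png",c["img"]);print(n,c["fx"],np.round(c["world_from_camera"],3).tolist())
    for l in ["module_mid","cover","cover_pull","catches","rail_nose","screwdriver","side_cutters","solder_spool"]:
        try:
            for b in vision.boxes_of(l,n)[:2]: print(l,np.round(b["box"],1),round(b["p"],2),pix2plane(c,*b["box"][:2],20).round())
        except Exception as e: print(l,e)
E
```

```text
{'t': 0.0, 'joints': array([-1.40869192,  0.60013709, -0.00254371,  1.60014632,  0.00183475,
        0.94289088, -0.07984085]), 'qd': array([-9.84598817e-04,  1.16609427e-03,  5.10773551e-04,  1.19497966e-03,
        5.53107154e-04, -2.62542141e-03, -1.59010172e-05]), 'effort': array([ 1.40986995e-04, -7.76457667e+01,  1.56510338e+00, -2.58010232e+01,
        1.23609471e-02,  9.08036105e-03, -7.98434002e-06]), 'tool_pos': array([171.40448919, 703.95429235, 230.40244477]), 'orientation': array([ 1.19099538e-01,  9.92882005e-01, -7.89990343e-04, -7.98000776e-06]), 'contact_force': array([-0.3760631 ,  0.5121996 , -0.16095085]), 'wrist_torque': array([-0.0517561 ,  0.01836602, -0.0097406 ]), 'grip_force': 0.0, 'gripper_width': 0.9974771493100969}
scene 398.0710675208663 [[-0.846, -0.414, 0.337, 203.522], [-0.533, 0.632, -0.562, 627.0], [0.02, -0.655, -0.756, 872.783], [0.0, 0.0, 0.0, 1.0]]
module_mid [294.8 219.6  32.9  28.1] 0.9 [443.  10.  20.]
cover_pull [267.5 129.3  49.   29.7] 0.69 [ 698. -270.   20.]
catches [292.1 154.3 100.5  80.6] 0.72 [ 572. -210.   20.]
screwdriver [278.  29
[... 484 characters left out ...]
.]
cover_pull [273.2 125.2  46.8  30.9] 0.58 [ 680. -268.   20.]
cover_pull [293.1 145.7 105.4  72.7] 0.19 [ 578. -204.   20.]
catches [292.9 146.3 104.3  73.5] 0.86 [ 577. -201.   20.]
rail_nose [293.9 145.1  99.7  72.1] 0.79 [ 577. -208.   20.]
screwdriver [298.  288.4  33.8  60.1] 0.96 [364. 243.  20.]
screwdriver [271.7 124.9  46.2  26.2] 0.32 [ 685. -267.   20.]
side_cutters [297.9 287.5  33.9  59.8] 0.59 [365. 241.  20.]
side_cutters [294.7 146.2  97.   69.6] 0.33 [ 573. -205.   20.]
solder_spool [271.6 329.4  33.5  35.6] 0.59 [374. 355.  20.]
wrist 340.5463672182573 [[0.237, 0.92, 0.313, 90.733], [0.971, -0.225, -0.077, 725.318], [-0.001, 0.323, -0.947, 374.874], [0.0, 0.0, 0.0, 1.0]]
```

```bash
python3 - <<'E'
import cv2
a=cv2.imread("pics/scene0.png")[80:380,180:400]
b=cv2.imread("pics/side0.png")[70:370,180:400]
cv2.imwrite("pics/v1.png",cv2.resize(cv2.hconcat([a,b]),(800,545),interpolation=cv2.INTER_CUBIC))
E
```

```text
(no output)
```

View pics/v1.png

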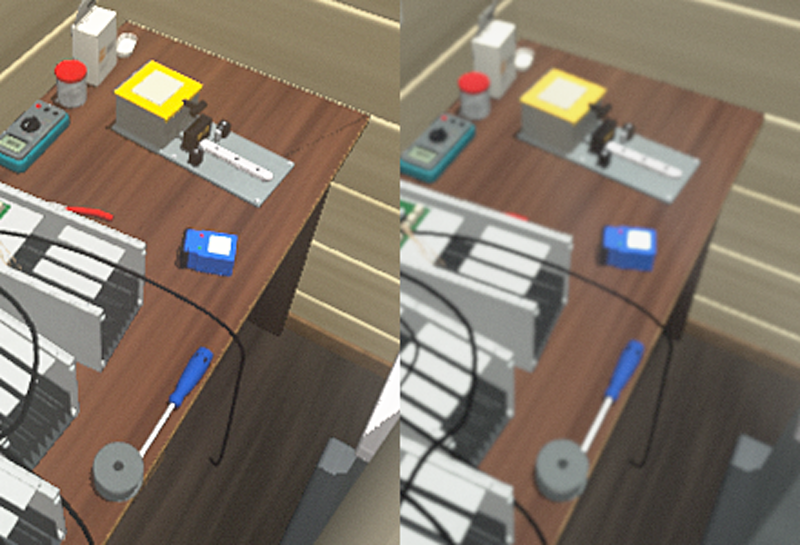

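```bash
python3 - <<'E'
from h import *
c=vision.camera("scene")
for n,u,v,z in [("railtip",270,178,8),("pc1",293,162,8),("pc2",262,203,8),("pc3 near",113,127,8),("pull",198,105,81),("coverfl",160,118,88),("coverfr",202,88,88),("coverbl",116,94,88),("coverbr",152,63,88),("conn left",185,140,48),("mod A",233,237,40),("mod B",188,230,40),("mod C",236,276,0),("modD",190,270,0),("case corner",142,245,120)]:
    print(n,pix2plane(c,u/1.818+180,v/1.818+80,z).round())
E
```

```text
railtip [ 437. -192.    8.]
pc1 [ 420. -247.    8.]
pc2 [ 424. -135.    8.]
pc3 near [ 720. -152.    8.]
pull [ 588. -208.   81.]
coverfl [ 621. -139.   88.]
coverfr [ 600. -242.   88.]
coverbl [ 712. -149.   88.]
coverbr [ 705. -253.   88.]
conn left [ 580. -155.   48.]
mod A [423. -22.  40.]
mod B [485.   3.  40.]
mod C [396.  10.   0.]
modD [458.  38.   0.]
case corner [496. 118. 120.]
```

Emit:
{"fn": "carry_out", "kwargs": {"targets": [[[-0.0347,-0.044,-0.02],0,0.085],[[-0.0347,-0.044,-0.02],0,0.085],[[-0.0347,-0.044,-0.02],0,0.085],[[-0.0347,-0.044,-0.02],0,0.085],[[-0.0347,-0.044,-0.02],0,0.085]]}}

```text
t: 2.02
tool_pos: [288.7, 447.9, 332.1]
orientation: [0.119, 0.993, 0.0, 0.0]
contact_force: [0.6, 0.5, 1.4]
gripper_width: 0.998
grip_force: 0.0
```

Emit:
{"fn": "carry_out", "kwargs": {"targets": [[[-0.0347,-0.044,0],0,0.085],[[-0.0347,-0.044,0],0,0.085],[[-0.0347,-0.044,0],0,0.085],[[-0.0347,-0.044,0],0,0.085],[[-0.0347,-0.044,0],0,0.085]]}}

```text
t: 2.65
tool_pos: [405.2, 193.2, 331.7]
orientation: [0.119, 0.993, 0.0, 0.0]
contact_force: [0.3, 0.7, 0.0]
gripper_width: 0.995
grip_force: 0.0
```

Emit:
{"fn": "carry_out", "kwargs": {"targets": [[[-0.0347,-0.044,0],0,0.085],[[-0.0347,-0.044,0],0,0.085],[[-0.0347,-0.044,0],0,0.085],[[-0.0347,-0.044,0],-7,0.085],[[-0.0347,-0.044,0],-7,0.085]]}}

```text
t: 3.28
tool_pos: [527.6, -58.5, 331.7]
orientation: [-0.005, 1.0, 0.0, 0.0]
contact_force: [-0.1, 0.7, 1.0]
gripper_width: 0.998
grip_force: 0.0
```

```bash
python3 - <<'E'
from h import *
c=vision.camera("wrist");cv2.imwrite("pics/w1.png",c["img"])
cv2.imwrite("pics/w1b.png",cv2.resize(c["img"],(800,600),interpolation=cv2.INTER_CUBIC))
np.save("c1.npy",c,allow_pickle=True)
for l in ["module_mid","cover","cover_pull","catches","rail_nose"]:
    for b in vision.boxes_of(l,"wrist")[:2]: print(l,np.round(b["box"],1),round(b["p"],2),pix2plane(c,*b["box"][:2],20).round())
print(robot.state()["tool_pos"],np.round(c["world_from_camera"],3).tolist())
E
```

```text
module_mid [312.4  76.8  57.   74.7] 0.56 [447.  12.  20.]
module_mid [471.4  13.8  80.6  27.5] 0.43 [374. 199.  20.]
cover [142.6 240.7  90.2 103.9] 0.56 [ 681. -226.   20.]
cover [314.6  77.3  57.9  75.5] 0.19 [448.  15.  20.]
cover_pull [142.7 238.4  91.3 107.1] 0.93 [ 677. -226.   20.]
catches [153.4 172.4 108.9 239.5] 0.78 [ 575. -201.   20.]
rail_nose [150.3 172.9 110.  242.9] 0.91 [ 576. -205.   20.]
[526.64402122 -55.65386371 331.17115688] [[-0.009, 0.946, 0.323, 444.368], [1.0, 0.008, 0.003, -58.044], [-0.0, 0.323, -0.946, 475.223], [0.0, 0.0, 0.0, 1.0]]
```

View pics/w1b.png

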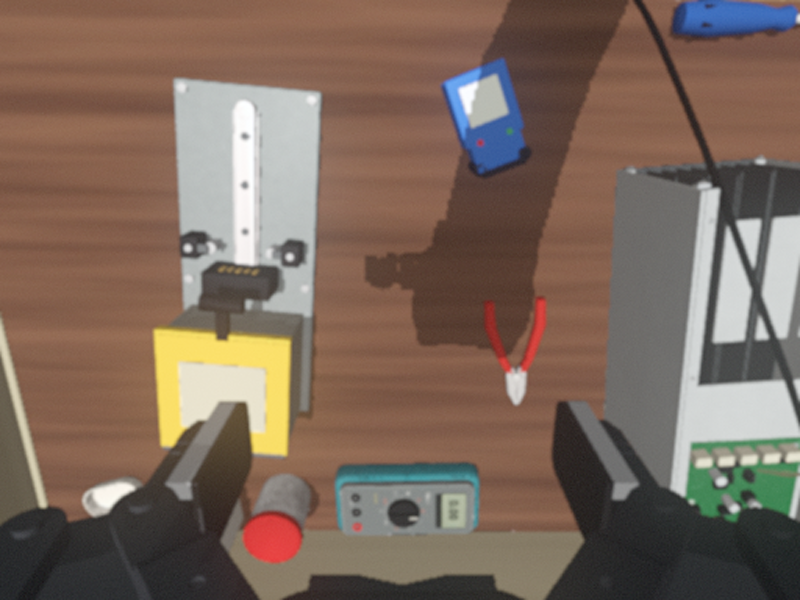

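```bash
python3 - <<'E'
from h import *
c=np.load("c1.npy",allow_pickle=True).item()
g=lambda u,v,z:pix2plane(c,u/1.5625,v/1.5625,z)
P={}
for n,u,v,z in [("pfl",175,79,8),("pfr",321,93,8),("pbr",310,412,8),("railtip",245,100,16),("rail end",246,264,16),("catchL",194,244,34),("catchR",292,253,34),("connFL",205,264,48),("connFR",277,270,48),("pullL",200,303,88),("pullR",245,305,88),("covFL",154,330,86),("covFR",296,335,86),("covBL",161,447,86),("covBR",288,455,86),("mRL",442,83,40),("mRR",503,58,40),("mBodyFL",470,158,40),("mbodyFR",524,140,40),("mHL",478,172,40),("mHR",530,152,40)]:
    P[n]=g(u,v,z);print(n,P[n].round(1))
E
python3 - <<'E'
from h import *
# blob fit of blue module & plate/rail
c=np.load("c1.npy",allow_pickle=True).item();im=c["img"]
hsv=cv2.cvtColor(im,cv2.COLOR_BGR2HSV)
roi=np.zeros(im.shape[:2],np.uint8);roi[30:120,270:350]=1
m=cv2.inRange(hsv,(100,100,40),(125,255,255))*roi
cn=max(cv2.findContours(m,0,2)[0],key=cv2.contourArea)
w=np.array([pix2plane(c,*p[0],40)[:2] for p in cn],np.float32);print("blue",cv2.minAreaRect(w))
y=cv2.inRange(hsv,(20,100,120),(35,255,255));cn=max(cv2.findContours(y,0,2)[0],key=cv2.contourArea)
w=np.array([pix2plane(c,*p[0],86)[:2] for p in cn],np.float32);print("yellow",cv2.minAreaRect(w))
E
```

```text
pfl [ 418.1 -242.8    8. ]
pfr [ 427.7 -124.4    8. ]
pbr [ 726.6 -147.4    8. ]
railtip [ 433.9 -185.    16. ]
rail end [ 571.4 -195.9   16. ]
catchL [ 549.2 -233.1   34. ]
catchR [ 556.4 -150.5   34. ]
connFL [ 562.8 -220.4   48. ]
connFR [ 567.5 -160.9   48. ]
pullL [ 583.  -212.5   88. ]
pullR [ 584.3 -177.9   88. ]
covFL [ 606.7 -252.2   86. ]
covFR [ 609.9 -140.3   86. ]
covBL [ 714.8 -261.5   86. ]
covBR [ 721.9 -153.4   86. ]
mRL [421.  -27.6  40. ]
mRR [403.2  17.5  40. ]
mBodyFL [476.1  -3.5  40. ]
mbodyFR [462.   38.2  40. ]
mHL [486.9   3.4  40. ]
mHR [471.   43.7  40. ]
blue ((446.4375305175781, 8.15362548828125), (75.95414733886719, 49.77484130859375), 21.43632698059082)
yellow ((661.953125, -203.393310546875), (110.28974914550781, 113.04280090332031), 85.24547576904297)
```

Emit:
{"fn": "carry_out", "kwargs": {"targets": [[[0.022,0.0155,0.045],0,0.085],[[0.022,0.0155,0.045],0,0.085],[[0.022,0.0155,0.045],0,0.085],[[0.022,0.0155,0.045],-10.5,0.085],[[0,0,0],-10.4,0.085]]}}

```text
t: 4.2
tool_pos: [434.9, 7.3, 149.1]
orientation: [-0.189, 0.982, 0.001, -0.003]
contact_force: [1.0, 0.9, -0.1]
gripper_width: 0.998
grip_force: 0.0
```

```bash
cat > chk.py <<'E'
from h import *
from scipy.spatial.transform import Rotation as R
import sys
def tool():
    s=robot.state();return s["tool_pos"],R.from_quat(s["orientation"]).as_matrix()
def goto(p):
    t,M=tool();print("pos",t.round(1),"xang",np.degrees(np.arctan2(M[1,0],M[0,0])).round(2),"tilt",M[:,2].round(3),"tool shift mm",(M.T@(np.array(p)-t)).round(1))
E
python3 - <<'E'
from chk import *
c=vision.camera("wrist");c=vision.camera("wrist");im=c["img"]
cv2.imwrite("pics/w2.png",im);np.save("c2.npy",c,allow_pickle=True)
hsv=cv2.cvtColor(im,cv2.COLOR_BGR2HSV)
m=cv2.inRange(hsv,(100,100,40),(125,255,255))
cn=max(cv2.findContours(m,0,2)[0],key=cv2.contourArea)
w=np.array([pix2plane(c,*p[0],40)[:2] for p in cn],np.float32);print("blue",cv2.minAreaRect(w))
goto([438,5,5])
E
```

```text
blue ((443.1786804199219, 7.942310333251953), (81.59623718261719, 47.46751022338867), 20.780542373657227)
pos [437.9   6.2 151.1] xang -158.52 tilt [-0.001  0.001 -1.   ] tool shift mm [  0.3  -1.3 146.1]
```

View pics/w2.png

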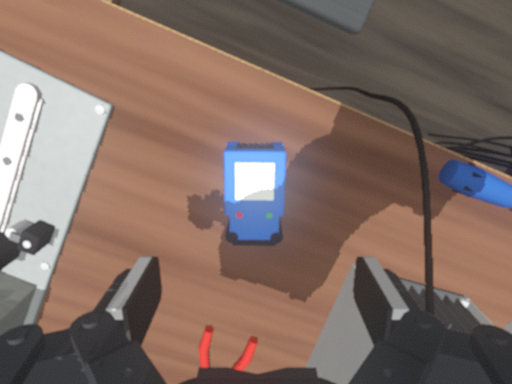

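```bash
python3 - <<'E'
from chk import *
c=np.load("c2.npy",allow_pickle=True).item()
L=[pix2plane(c,225,149,40),pix2plane(c,286,149,40),pix2plane(c,226,237,40),pix2plane(c,282,237,40),pix2plane(c,254,244,40)]
for l in L:print(l.round(1))
r=(L[0]+L[1])/2;u=np.array([.9304,.3665,0]);print("mid",r+40*u,(L[4]-r)@u)
goto(list((r+28*u)[:2])+[5])
E
```

```text
[418.3 -25.8  40. ]
[400.9  17.   40. ]
[487.1   0.8  40. ]
[469.7  43.6  40. ]
[484.4  24.6  40. ]
mid [446.83071007  10.26908097  40.        ] 80.16869857702524
pos [437.9   6.2 151.1] xang -158.52 tilt [-0.001  0.001 -1.   ] tool shift mm [  2.1   0.3 146.1]
```

Emit:
{"fn": "carry_out", "kwargs": {"targets": [[[0.002,0,0.05],0,0.085],[[0,0,0.05],0,0.085],[[0,0,0.03],0,0.085],[[0,0,0.016],0,0.085],[[0,0,0],0,0.085]]}}

```text
t: 4.92
tool_pos: [442.2, 5.3, 17.3]
orientation: [-0.182, 0.983, 0.001, -0.007]
contact_force: [-0.5, -0.6, 1.2]
gripper_width: 1.002
grip_force: 0.0
```

Emit:
{"fn": "carry_out", "kwargs": {"targets": [[[0,0,0],0,0.04],[[0,0,0],0,0.035],[[0,0,0],0,0.035],[[0,0,0],0,0.035],[[0,0,0],0,0.035]]}}

```text
t: 5.55
tool_pos: [442.0, 4.9, 18.5]
orientation: [-0.184, 0.983, 0.002, -0.006]
contact_force: [-1.2, 1.4, 10.1]
gripper_width: 0.548
grip_force: 60.8
```

```bash
python3 - <<'E'
from chk import *
s=robot.state();print(s["joints"].round(3),s["contact_force"],s["gripper_width"],s["grip_force"]);goto([436.5,5,5])
E
```

```text
[-0.206  0.687  0.101  2.385 -0.677  0.107  2.488] [-1.16787331  1.42725927 10.08044241] 0.548071307710585 60.813084840774536
pos [442.    4.9  18.5] xang -158.8 tilt [-0.012  0.002 -1.   ] tool shift mm [ 4.9  2.  13.5]
```

Emit:
{"fn": "carry_out", "kwargs": {"targets": [[[0,0,-0.005],0,0.035],[[-0.002,0,-0.02],0,0.035],[[-0.01,0,-0.03],0,0.035],[[-0.02,0,-0.03],0,0.035],[[-0.01,0,0],0,0.035]]}}

```text
t: 6.18
tool_pos: [483.8, 20.2, 103.8]
orientation: [-0.184, 0.983, 0.001, -0.005]
contact_force: [0.1, -1.0, -2.5]
gripper_width: 0.551
grip_force: 62.8
```

```bash
python3 - <<'E'
from chk import *
c=vision.camera("wrist");cv2.imwrite("pics/w3.png",c["img"]);np.save("c3.npy",c,allow_pickle=True)
s=robot.state();print(s["joints"].round(3),s["contact_force"],s["gripper_width"],s["grip_force"]);
# placement: module_mid at dock x=-53 ; 
H=np.array([532.5,-192.4]);ux=np.array([.9968,-.080]);goto(list(H-65*ux)+[120])
E
```

```text
[-0.445  0.567  0.415  2.264 -0.567  0.42   2.382] [ 2.08307307  1.01142372 -4.17941176] 0.5480167118497414 62.73680806159973
pos [484.3  20.8 102.6] xang -158.72 tilt [-0.01   0.001 -1.   ] tool shift mm [  91.1 -187.7  -17.4]
```

View pics/w3.png

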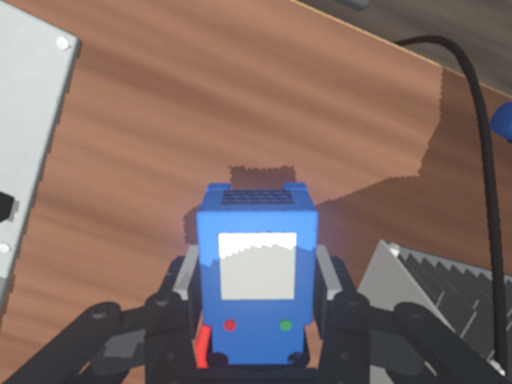

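```bash
python3 - <<'E'
from chk import *
c=np.load("c3.npy",allow_pickle=True).item();t,M=tool()
for z in (122,124,126):
    a,b=[M.T@(pix2plane(c,u,210,z)-t) for u in (199,317)];print(z,a.round(1),b.round(1))
E
```

```text
122 [ 32.2 -22.3 -19.2] [ 32.1  24.6 -19. ]
124 [ 33.1 -21.9 -21.2] [ 32.9  24.3 -21. ]
126 [ 33.9 -21.6 -23.2] [ 33.7  23.9 -23. ]
```

Emit:
{"fn": "carry_out", "kwargs": {"targets": [[[0.022,-0.047,0],0,0.035],[[0.022,-0.047,0],0,0.035],[[0.022,-0.047,0.005],0,0.035],[[0.022,-0.048,0.008],0,0.035],[[0,0,0],8.6,0.035]]}}

```text
t: 6.85
tool_pos: [465.0, -195.2, 87.7]
orientation: [-0.102, 0.995, 0.001, -0.008]
contact_force: [-0.3, 1.3, -2.6]
gripper_width: 0.546
grip_force: 62.9
```

Emit:
{"fn": "carry_out", "kwargs": {"targets": [[[0,0,0],8.6,0.035],[[0,0,0],8.7,0.035],[[0,0,0],0,0.035]]}}

```text
t: 7.22
tool_pos: [466.9, -188.1, 87.8]
orientation: [0.041, 0.999, 0.0, -0.008]
contact_force: [-0.6, 0.4, -2.6]
gripper_width: 0.546
grip_force: 62.9
```

```bash
python3 - <<'E'
from chk import *
c=vision.camera("wrist");cv2.imwrite("pics/w4.png",cv2.resize(c["img"],(800,600),interpolation=cv2.INTER_CUBIC));np.save("c4.npy",c,allow_pickle=True)
s=robot.state();print(s["joints"].round(3),s["contact_force"],s["gripper_width"],s["grip_force"]);
H=np.array([532.5,-192.4]);ux=np.array([.9968,-.080]);goto(list(H-62*ux)+[27])
E
```

```text
[ 0.008  0.604  0.38   2.227 -0.54   0.414  2.323] [-0.25519435  0.20822312 -2.23556277] 0.5508314915025232 62.85523295402527
pos [ 467.2 -188.1   88. ] xang 175.46 tilt [-0.016  0.001 -1.   ] tool shift mm [-4.4  1.  60.9]
```

View pics/w4.png

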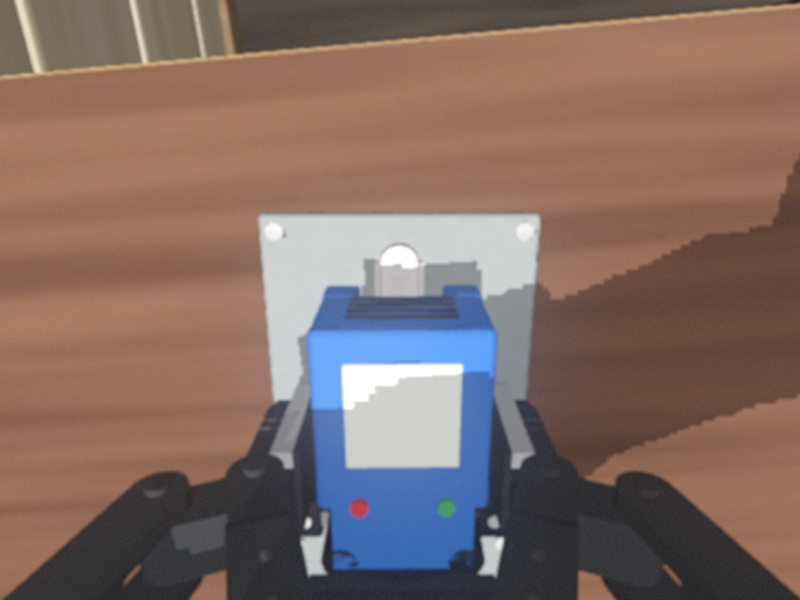

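```bash
python3 - <<'E'
from chk import *
c=np.load("c4.npy",allow_pickle=True).item();t,M=tool()
f=lambda u,v,z:(M.T@(pix2plane(c,u/1.5625,v/1.5625,z)-t)).round(1)
for n,u,v,z in [("pl",260,214,8),("pr",540,214,8),("rail",400,243,16),("mL",308,330,109.5),("mR",496,330,109.5),("gL",360,290,69.5),("gR",443,290,69.5)]:print(n,f(u,v,z))
E
```

```text
pl [ 44.4 -58.6  80.7]
pr [44.  59.7 80.7]
rail [33.5  0.5 72.5]
mL [ 33.2 -22.  -21. ]
mR [ 33.   24.7 -21. ]
gL [ 30.6 -12.2  19. ]
gR [30.5 14.5 19. ]
```

Emit:
{"fn": "carry_out", "kwargs": {"targets": [[[-0.006,-0.0006,0.02],0,0.035],[[0,0,0.02],0,0.035],[[0,0,0.012],0,0.035],[[0,0,0.004],0,0.035],[[0,0,0],0,0.035]]}}

```text
t: 7.9
tool_pos: [473.2, -189.5, 32.8]
orientation: [0.041, 0.999, 0.0, -0.007]
contact_force: [-0.4, -1.0, -3.4]
gripper_width: 0.549
grip_force: 62.9
```

Emit:
{"fn": "carry_out", "kwargs": {"targets": [[[0,0,0.002],0,0.035],[[0,0,0.002],0,0.035],[[0,0,0],0,0.035]]}}

```text
t: 8.28
tool_pos: [473.3, -189.2, 28.9]
orientation: [0.041, 0.999, 0.0, -0.007]
contact_force: [-0.3, 0.1, -2.5]
gripper_width: 0.552
grip_force: 62.9
```

Emit:
{"fn": "carry_out", "kwargs": {"targets": [[[0,0,0.0015],0,0.035],[[0,0,0.001],0,0.035],[[0,0,0],0,0.035]]}}

```text
t: 8.65
tool_pos: [473.2, -189.3, 26.6]
orientation: [0.041, 0.999, 0.0, -0.007]
contact_force: [-1.3, 0.5, 4.5]
gripper_width: 0.546
grip_force: 63.5
```

```bash
python3 - <<'E'
from chk import *
c=vision.camera("wrist");cv2.imwrite("pics/w5.png",cv2.resize(c["img"],(800,600),interpolation=cv2.INTER_CUBIC));np.save("c5.npy",c,allow_pickle=True)
s=robot.state();print(s["joints"].round(3),s["contact_force"],s["gripper_width"],s["grip_force"]);
H=np.array([532.5,-192.4]);ux=np.array([.9968,-.080]);goto(list(H-7*ux)+[27])
E
```

```text
[ 0.098  0.707  0.251  2.236 -0.617  0.277  2.38 ] [-1.73900986  0.80035683  4.4669215 ] 0.5463151814690744 63.62210154533386
pos [ 473.2 -189.3   26.6] xang 175.3 tilt [-0.014  0.001 -1.   ] tool shift mm [-52.3   1.7  -1.1]
```

View pics/w5.png

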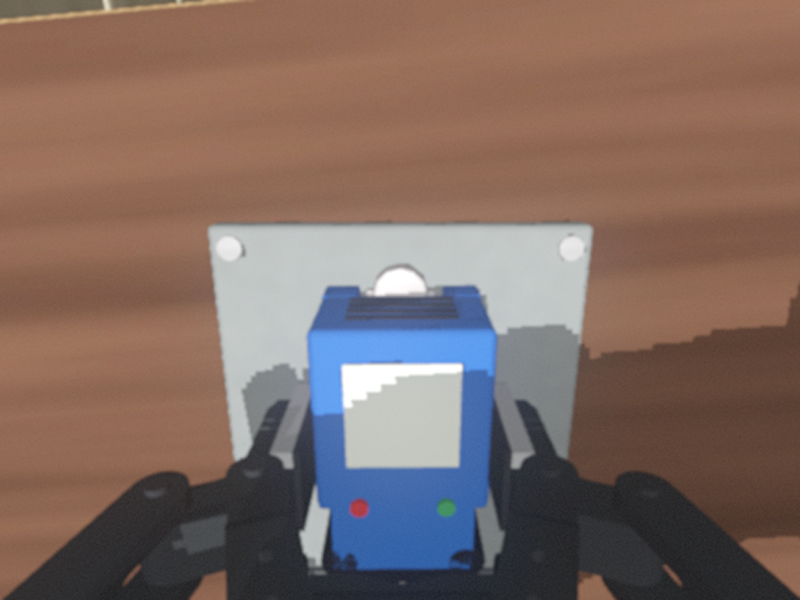

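```bash
python3 - <<'E'
from chk import *
c=np.load("c5.npy",allow_pickle=True).item();t,M=tool()
f=lambda u,v,z:pix2plane(c,u/1.5625,v/1.5625,z)
a,b=f(210,226,8),f(590,226,8);m=(f(308,330,48)+f(496,330,48))/2;print(a,b,m,"yaw",np.degrees(np.arctan2(b[1]-a[1],b[0]-a[0]))-90)
ux=np.array([.9967,-.081,0]);print("mid dock x",(m-(a+b)/2)@ux+40-110, (m-(a+b)/2)@np.array([.081,.9967,0]))
E
```

```text
[ 417.41751622 -243.05878949    8.        ] [ 427.15041336 -125.89271695    8.        ] [ 440.97553061 -185.40926174   48.        ] yaw -4.748614543167832
mid dock x -51.29450215118506 0.5835888934420326
```

Emit:
{"fn": "carry_out", "kwargs": {"targets": [[[-0.01,0,-0.0002],0,0.035],[[-0.01,0,-0.0002],0,0.035],[[-0.01,0,-0.0001],0,0.035],[[-0.005,0,0],0,0.035],[[0,0,0],0,0.035]]}}

```text
t: 9.32
tool_pos: [506.6, -192.1, 26.6]
orientation: [0.041, 0.999, 0.001, -0.008]
contact_force: [-6.7, 0.5, 9.4]
gripper_width: 0.548
grip_force: 64.3
```

Emit:
{"fn": "carry_out", "kwargs": {"targets": [[[-0.004,0,-0.0001],0,0.035],[[-0.004,0,0],0,0.035],[[-0.003,0,0],0,0.035],[[-0.003,0,-0.0001],0,0.035],[[0,0,0],0,0.035]]}}

```text
t: 9.95
tool_pos: [521.4, -193.7, 26.6]
orientation: [0.041, 0.999, 0.0, -0.007]
contact_force: [-2.6, -1.3, 6.8]
gripper_width: 0.546
grip_force: 63.9
```

Emit:
{"fn": "carry_out", "kwargs": {"targets": [[[-0.002,0,0],0,0.035],[[-0.002,0,0],0,0.035],[[0,0,0],0,0.035]]}}

```text
t: 10.32
tool_pos: [524.1, -193.9, 26.6]
orientation: [0.041, 0.999, 0.0, -0.008]
contact_force: [-7.1, 0.2, 9.8]
gripper_width: 0.546
grip_force: 64.4
```

Emit:
{"fn": "carry_out", "kwargs": {"targets": [[[-0.002,0,0],0,0.035],[[-0.001,0,0],0,0.035],[[0,0,0],0,0.035]]}}

```text
t: 10.7
tool_pos: [524.1, -193.9, 26.6]
orientation: [0.042, 0.999, 0.001, -0.01]
contact_force: [-16.0, -0.1, 18.3]
gripper_width: 0.545
grip_force: 65.3
```

```bash
python3 - <<'E'
from chk import *
c=vision.camera("wrist");im=cv2.resize(c["img"],(800,600),interpolation=cv2.INTER_CUBIC)
d=vision.camera("scene");e=cv2.resize(d["img"][100:220,220:380],(800,600),interpolation=cv2.INTER_CUBIC)
cv2.imwrite("pics/w6.png",cv2.vconcat([im[150:450],e[100:400]]));np.save("c6.npy",c,allow_pickle=True)
s=robot.state();print(s["joints"].round(3),s["contact_force"]);goto([524,-193,120])
E
```

```text
[ 0.04   0.743  0.32   2.121 -0.593  0.385  2.329] [-17.02289838   0.45884554  18.60387238]
pos [ 524.1 -193.9   26.6] xang 175.2 tilt [-0.021  0.003 -1.   ] tool shift mm [  2.2   1.  -93.4]
```

View pics/w6.png

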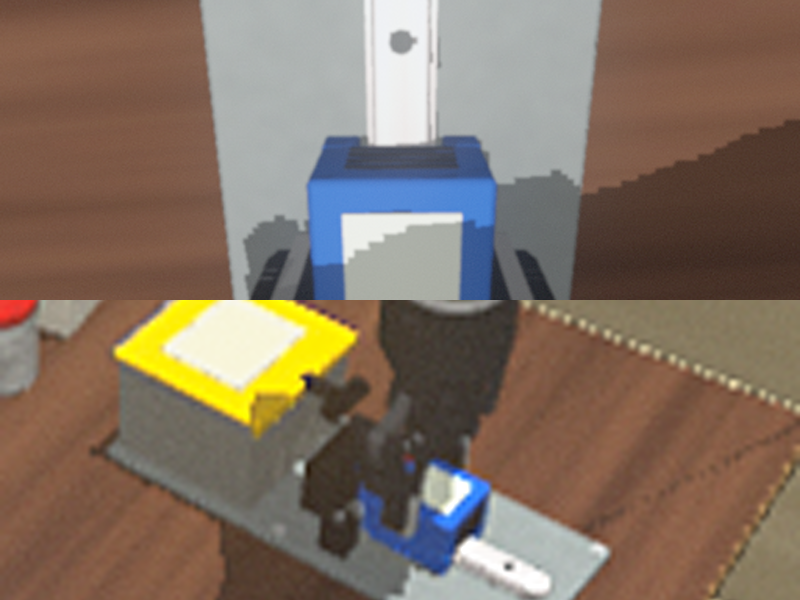

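Emit:
{"fn": "carry_out", "kwargs": {"targets": [[[0.002,0,-0.001],0,0.035],[[0,0,0],0,0.085],[[0,0,0],0,0.085],[[0,0,0],0,0.085],[[0,0,0],0,0.085]]}}

```text
t: 11.42
tool_pos: [527.3, -193.7, 27.3]
orientation: [0.041, 0.999, 0.0, -0.007]
contact_force: [-0.2, 0.1, -0.5]
gripper_width: 0.993
grip_force: 0.0
```

Emit:
{"fn": "carry_out", "kwargs": {"targets": [[[0,0,-0.02],0,0.085],[[0.01,0,-0.04],0,0.085],[[0.02,0,-0.05],0,0.085],[[0.01,0,-0.05],0,0.085],[[0,0,-0.03],0,0.085]]}}

```text
t: 12.05
tool_pos: [489.4, -190.9, 220.1]
orientation: [0.041, 0.999, 0.0, -0.006]
contact_force: [0.7, 0.0, 0.4]
gripper_width: 0.994
grip_force: 0.0
```

```bash
python3 - <<'E'
from chk import *
c=vision.camera("wrist");c=vision.camera("wrist");cv2.imwrite("pics/w7.png",cv2.resize(c["img"],(800,600),interpolation=cv2.INTER_CUBIC));np.save("c7.npy",c,allow_pickle=True)
s=robot.state();print(s["joints"].round(3),s["contact_force"]);goto([580,-196,130])
E
```

```text
[-0.172  0.435  0.611  2.082 -0.363  0.738  2.158] [-0.26807835  0.45898995 -0.71684421]
pos [ 491.1 -191.2  220.9] xang 175.3 tilt [-0.008  0.    -1.   ] tool shift mm [-89.7   2.6  90.1]
```

View pics/w7.png

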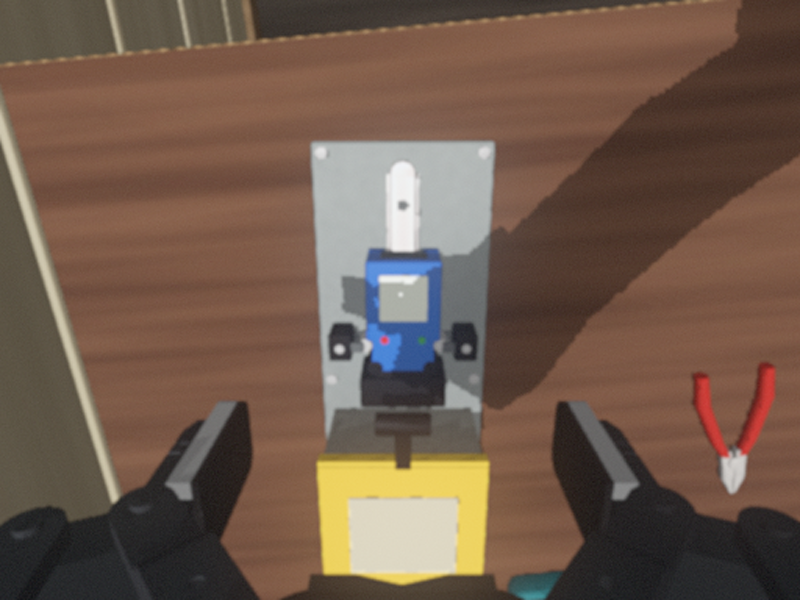

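```bash
python3 - <<'E'
from chk import *
c=np.load("c7.npy",allow_pickle=True).item();t,M=tool()
f=lambda u,v,z:pix2plane(c,u/1.5625,v/1.5625,z)
pf=(f(312,142,8)+f(494,142,8))/2;m=(f(366,261,48)+f(441,261,48))/2
ux=np.array([.9967,-.0815,0]);uy=np.array([.0815,.9967,0])
print("home",pf+110*ux,"mod x",(m-pf)@ux+40-110,"y",(m-pf)@uy)
for n,u,v,z in [("pullL",376,424,81),("pullR",431,424,81),("pullbackedge",403,436,88),("frontbot",403,413,74),("cov",318,460,84),("covr",489,458,84)]:
    p=f(u,v,z);print(n,p.round(1),"dock",((p-pf)@ux-110).round(1),((p-pf)@uy).round(1))
p=(f(376,424,81)+f(431,424,81))/2;goto([p[0],p[1],62])
E
```

```text
home [ 532.23638753 -193.00160534    8.        ] mod x -0.8347283898868909 y 0.16262773403121944
pullL [ 584.6 -214.3   81. ] dock 53.9 -16.9
pullR [ 587.4 -180.6   81. ] dock 54.0 16.9
pullbackedge [ 589.9 -198.1   88. ] dock 57.9 -0.3
frontbot [ 582.5 -197.4   74. ] dock 50.4 -0.3
cov [ 605.3 -252.5   84. ] dock 77.7 -53.4
covr [ 612.7 -146.2   84. ] dock 76.4 53.2
pos [ 491.1 -191.2  220.9] xang 175.3 tilt [-0.008  0.    -1.   ] tool shift mm [-96.4   1.7 158.1]
```

Emit:
{"fn": "carry_out", "kwargs": {"targets": [[[-0.032,0.0005,0.02],0,0.085],[[-0.032,0.0005,0.03],0,0.085],[[-0.03,0.0005,0.04],0,0.085],[[0,0,0.04],0,0.085],[[0,0,0.02],0,0.085]]}}

```text
t: 12.78
tool_pos: [580.3, -196.1, 63.1]
orientation: [0.041, 0.999, 0.001, -0.009]
contact_force: [-0.1, 0.1, -0.4]
gripper_width: 0.998
grip_force: 0.0
```

```bash
python3 - <<'E'
from chk import *
c=vision.camera("wrist");c=vision.camera("wrist");cv2.imwrite("pics/w8.png",cv2.resize(c["img"],(800,600),interpolation=cv2.INTER_CUBIC));np.save("c8.npy",c,allow_pickle=True)
s=robot.state();print(s["joints"].round(3),s["contact_force"]);goto([584,-197.2,62])
E
```

```text
[-0.041  0.735  0.424  1.991 -0.551  0.549  2.26 ] [-0.37295342 -0.07383503 -0.75011331]
pos [ 579.8 -196.2   63.4] xang 175.29 tilt [-0.019  0.002 -1.   ] tool shift mm [-4.3 -0.7  1.3]
```

View pics/w8.png

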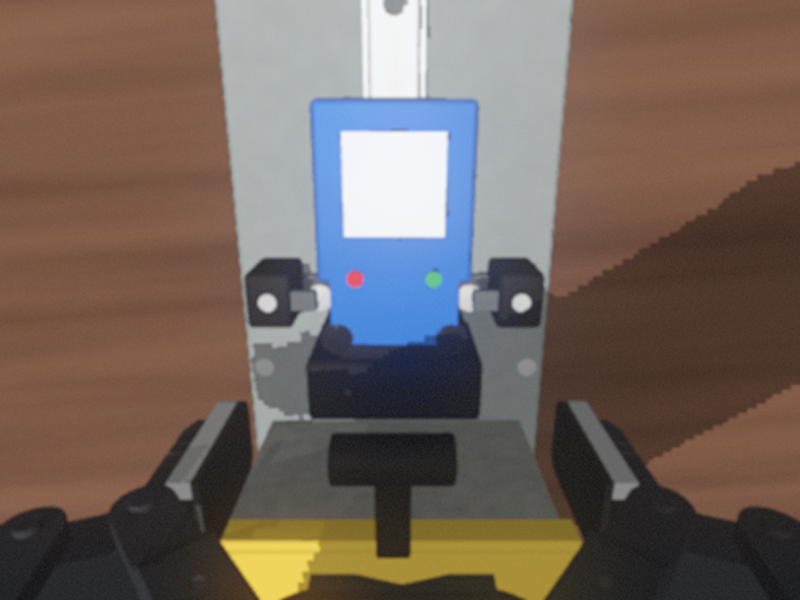

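```bash
python3 - <<'E'
from chk import *
c=np.load("c8.npy",allow_pickle=True).item();t,M=tool()
for u in (329,457):
    p=pix2plane(c,u/1.5625,459/1.5625,81);print(p.round(1),(M.T@(p-t)).round(1))
E
```

```text
[ 584.4 -215.2   81. ] [ -5.8 -18.6 -17.7]
[ 587.3 -180.2   81. ] [ -5.8  16.6 -17.7]
```

Emit:
{"fn": "carry_out", "kwargs": {"targets": [[[-0.0055,-0.001,0.001],0,0.085],[[0,0,0],0,0.03],[[0,0,0],0,0.02],[[0,0,0],0,0.02],[[0,0,0],0,0.02]]}}

```text
t: 13.5
tool_pos: [587.1, -199.1, 66.0]
orientation: [0.041, 0.999, -0.0, -0.006]
contact_force: [-0.9, -2.9, 2.0]
gripper_width: 0.378
grip_force: 59.3
```

Emit:
{"fn": "carry_out", "kwargs": {"targets": [[[0,0,0],0,0.02],[[0,0,0],0,0.02]]}}

```text
t: 13.75
tool_pos: [587.1, -199.0, 65.8]
orientation: [0.041, 0.999, -0.0, -0.007]
contact_force: [0.3, -3.7, 3.4]
gripper_width: 0.382
grip_force: 59.4
```

Emit:
{"fn": "carry_out", "kwargs": {"targets": [[[-0.0004,0,-0.0118],0,0.02],[[-0.0013,0,-0.0117],0,0.02],[[-0.0024,0,-0.0115],0,0.02],[[-0.0034,0,-0.0113],0,0.02],[[0,0,0],0,0.02]]}}

```text
t: 14.38
tool_pos: [595.9, -199.7, 112.0]
orientation: [0.041, 0.999, -0.001, -0.006]
contact_force: [2.8, -7.1, -4.5]
gripper_width: 0.38
grip_force: 60.1
```

Emit:
{"fn": "carry_out", "kwargs": {"targets": [[[-0.0044,-0.0005,-0.011],0,0.02],[[-0.0053,-0.0005,-0.0105],0,0.02],[[-0.0062,0,-0.01],0,0.02],[[-0.007,0,-0.0095],0,0.02],[[0,0,0],0,0.02]]}}

```text
t: 15.0
tool_pos: [618.8, -201.6, 151.9]
orientation: [0.041, 0.999, -0.0, -0.007]
contact_force: [3.5, -4.4, -7.9]
gripper_width: 0.378
grip_force: 60.4
```

Emit:
{"fn": "carry_out", "kwargs": {"targets": [[[-0.0079,0,-0.0088],0,0.02],[[-0.0085,0,-0.0081],0,0.02],[[-0.0092,0,-0.0073],0,0.02],[[-0.0099,0,-0.0065],0,0.02],[[0,0,0],0,0.02]]}}

```text
t: 15.62
tool_pos: [654.5, -204.5, 182.2]
orientation: [0.041, 0.999, 0.0, -0.007]
contact_force: [1.2, -4.8, -11.7]
gripper_width: 0.376
grip_force: 60.4
```

Emit:
{"fn": "carry_out", "kwargs": {"targets": [[[0,0,0],0,0.02],[[0,0,0],0,0.02],[[0,0,0],0,0.02],[[0,0,0],0,0.02]]}}

```text
t: 16.12
tool_pos: [653.9, -204.5, 181.8]
orientation: [0.041, 0.999, 0.0, -0.007]
contact_force: [2.5, -4.4, -12.6]
gripper_width: 0.378
grip_force: 60.5
```

```bash
python3 - <<'E'
from chk import *
c=vision.camera("scene");a=cv2.resize(c["img"][90:210,220:340],(400,400),interpolation=cv2.INTER_CUBIC);np.save("c9.npy",c,allow_pickle=True)
d=vision.camera("wrist");b=cv2.resize(d["img"],(400,400));cv2.imwrite("pics/w9.png",cv2.hconcat([a,b]))
s=robot.state();print(s["contact_force"],s["grip_force"],s["tool_pos"],s["gripper_width"])
E
```

```text
[  2.61480656  -4.30916703 -11.89033986] 60.47664284706116 [ 653.96893496 -204.51880556  181.83504415] 0.377747075099149
```

View pics/w9.png

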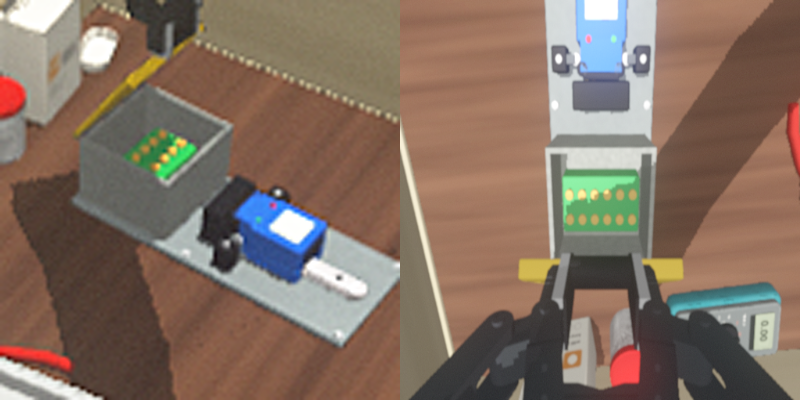

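```bash
python3 -c "
from h import *
print(finish_job())"
```

```text
the job is handed in; nothing more can be done
None
```

The job is handed in at about 16 s. The module is fully home on the rail (about 51 mm of travel to the stop, catch rollers seen in its neck), and the gripper is holding the cover at about 60° (59.7° worked out from the arm's travel). The screwdriver, side cutters and solder spool were not touched; the judge gave no result back.

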